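# Anchor a hammer-head bolt in a slotted strut

## Task

Take the hammer-head bolt out of its parking block and put its head through the slot of the aluminium mounting strut. Press it down against the spring strip inside, give it a quarter turn so that the head catches under the lips, then feel along the slot, without forcing anything, until the head springs up into the recess hidden under the lips; leave it standing there, upright and square to the slot. Do not disturb the other things on the bench.

Things in the scene. Friction and masses are not known exactly. Their poses are not given: they have to be found in the camera images.
- bolt: Loose hammer-head bolt, 72 mm tall, 0.1 kg, upright in the block. Origin: centre of its head's underside, z up. Steel head 11 mm (x) by 30 mm (y) by 7 mm (z 0 to 7); stem 10 mm thick; collar 13.6 mm wide at z 37 to 40. Black bar grip 14 mm (x) by 34 mm (y), z 40 to 72, parallel to the head: take it across its 14 mm. A half turn about z leaves its shape the same.
- block: Fixed grey plastic parking block, 40 mm (x) by 60 mm (y) by 20 mm high. Origin: centre of its underside. Its open pocket is 14 mm (x) by 33 mm (y), floor at z 6 mm; the bolt's head stands in it, lengthwise along y. Lift the bolt straight up, by more than 14 mm. To the right of block and strut, from x = 0.46 on and y = 0.06 rightward, stands the tall analyser: swing in above it or in front of it.
- strut: Fixed aluminium slotted strut with black end caps, 168 mm long along its y, 74 mm wide at the foot, 50 mm above, 33 mm high. Origin: centre of its underside. Its slot, 14 mm wide, runs along y at x = 0. The channel below is 38 mm wide: a lowered head turns freely in it, either way. The bolt's contact with the strut and all in it must stay gentle, below 30 N in sum.
- slot_mid (a point): Middle of the slot's mouth, 33 mm above the strut's underside; same axes as the strut. Heights from the strut's underside: upper lips 14 mm apart, z 29 to 33; under them lower lips 16 mm apart, z 25 to 29. A turned head catches under z 25, so it can turn only with its underside (the bolt's origin) at z 18 or lower.
- recess_zone (a point): Middle of the slot at the lips' underside (z 25 mm). The one recess in the lower lips, 16 mm long along y and 4 mm deep (up to z 29), runs across the slot; its middle lies anywhere within 12 mm of this point along y, hidden from sight: feel for it. With the head across the slot the bolt springs up in it to have its origin at z 22 mm, and stays.
- strip_mid (a point): Middle of the top of the steel spring strip that lies along the whole channel, as it rests (z 24 mm above the strut's underside). It can be pressed straight down to a hard stop at z 14 mm and pushes up with 3 N at z 24 and 1 N more for each mm down (9 N at z 18, 13 N at z 14).
- control_bottle: Bystander: small brown bottle with a cap, 33 mm wide, 62 mm tall. Origin: centre of its underside.
- cal_vial: Bystander: small white vial with a cap, 25 mm wide, 46 mm tall. Origin: centre of its underside.
- amber_reagent: Bystander: brown bottle with a black cap, 47 mm wide, 98 mm tall. Origin: centre of its underside.
- label_roll: Bystander: roll of white labels lying flat, 68 mm across, 38 mm high. Origin: centre of its underside.
- beaker: Bystander: clear beaker, 56 mm wide, 69 mm tall. Origin: centre of its underside.
There are look-alikes about, which are no part of the job. Leave any turquoise look-alike of the bolt alone.

How it is judged:
By the outcome, as a careful person would: the job done as asked, in the order asked, and still so for the second after the job is handed in, with the robot touching nothing.
It also fails if it takes over 61 s, if anything falls off the work surface, if the arm or the gripper's body presses on something with over 40 N, if the wrist force passes 120 N, or if a joint passes its speed limit or range.

## Robot

A 6-joint arm with a two-finger parallel gripper is mounted at the origin on a cart in front of the work surface, level with it; the furniture and walls round the work are solid. World frame = base frame: x ahead of the robot, y to its left, z up, the work surface at z = 0. Lengths are in mm, angles in rad, forces in N, time in s.
With the tool pointing down it reaches from about 325 to 775 mm from the base axis. Payload 5.5 kg.
Tool frame: the origin (TCP) lies on the front face of the gripper's body, between the roots of the fingers; the fingertips stand 73 mm ahead of it and the grasp point (between the pads) lies 54 mm ahead of it; z points along the fingers, y is the line along which they close (so a half turn about z gives the same grasp; the last joint's range is limited). The gripper opens to 85 mm and grips with 20 to 120 N. Pads are 22 mm wide; open, the fingers measure 114 mm over their backs; the gripper's body (76 mm by 85 mm) begins 54 mm behind the grasp point. The pads swing forward as they close: fully open they stand 13 mm farther back than shut.
Start: joints at [1.162, 0.091, 1.231, -0, 1.82, -0.057], TCP at [206.758, 563.266, 303.875] pointing down, gripper open.
Joint ranges: [-2.87, 2.87], [-0.86, 2.18], [0.17, 2.46], [-1.51, 4.65], [0.06, 2.69], [-2.65, 2.65]. Speed limits (rad/s): [2.57, 2.57, 3.01, 3.14, 3.14, 3.14].

## Interface

Orientations are given as a unit quaternion [x, y, z, w].
In Python, from workcell import ctrl gives the robot as it stands.
- The arm moves only by the tool carry_out, never from a script. Its argument "increments" is a list of rows, each a list of 3 entries, a list of its own where there are three numbers: the turn, a rotation vector about the tool's x, y, z in rad, then the shift along the tool's x, y, z in m, then the closure, from 0 (fully open) to 1 (shut). In form: [[[ax, ay, az], [tx, ty, tz], grip], ...]. A call has exactly 10 rows; each row is the pose to reach, as a shift and turn from the pose commanded when the call began, along the tool's axes at that moment; what a row does not reach only later rows make up. A row lasts 1/12 s, in which the tool goes at most 41.7 mm and 7.16 degrees, less where a joint would pass 70% of its speed; a pose out of reach is approached as far as the arm can. A call with a gripper value outside its range is refused whole. The fingers move at their own pace and stop on an object; the grip force is fixed at half the most. Time passes only in rows, so rows that repeat a pose let the fingers close, or fill a call up. It gives the time, the measured TCP pose, the force, the opening and the grip force at its end, in the units of the state.
- ctrl.state(): the state, without advancing time (a new reading comes with each control period).
- ctrl.get_image(name): name is "side" or "top" or "wrist"; returns a dict with "img" (400x640x3 uint8, red, green, blue), "fx", "fy", "cx", "cy" (pixels), "extrinsics" (4x4, takes a point from world to camera coordinates). Camera axes: x right, y down, z forward; pixel columns grow to the right and rows downward; lengths in mm; the calibration is good to about 2 mm. A picture is of the moment at which its call begins. There is no depth.
- ctrl.job_done(): hands the job in; it is judged then, once.
The state is a dict: "time": time; "q": joint angles; "joint_vel": joint speeds; "effort": joint torques, N m; "position": TCP position; "tcp_rot": TCP orientation; "ft_force": force on the tool from outside, world axes, zero at the start; "wrist_torque": the same for the moment, N m; "finger_gap": finger opening in mm; "finger_force": force on a finger pad.
Only numpy, scipy, OpenCV 4.12 (cv2) and the standard library are available. Lean on these libraries where they do the work, as an engineer would, in place of code of your own. Each camera call takes 0.05 s, during which the arm holds its last target. There are 200 camera calls.

## Working session

There is one attempt and no reset: what is moved stays moved. The work goes in short steps, Python scripts to look and compute and a tool call to move; the robot and the scene stay as the last step left them, time stands still between calls to the robot, and variables do not carry over. Pictures are saved under pics/ and viewed, at most 10 in all, crops included, and the job is handed in when it is done.

Besides the shell and the picture viewer there is one more tool, called after "Emit:" in YAML: its name, and indented under it one key for each argument. carry_out: Moves the arm, as the interface text tells. Its arguments: {"type":"object","properties":{"increments":{"type":"array","items":{"type":"array"}}},"required":["increments"]}

```bash
mkdir -p pics
cat > h.py <<'E'
import numpy as np, cv2
from scipy.spatial.transform import Rotation as R
from workcell import ctrl
def grab(n,f):
    d=ctrl.get_image(n); cv2.imwrite('pics/'+f+'.png',d['img'][:,:,::-1]); np.savez('pics/'+f+'.npz',**d); return d
def load(f): return dict(np.load('pics/'+f+'.npz'))
def ray(d,u,v):
    E=np.array(d['extrinsics']); r=E[:3,:3]; c=-r.T@E[:3,3]
    return c, r.T@np.array([(u-d['cx'])/d['fx'],(v-d['cy'])/d['fy'],1])
def onz(d,u,v,z):
    c,w=ray(d,u,v); return c+w*(z-c[2])/w[2]
def proj(d,p):
    E=np.array(d['extrinsics']); q=E[:3,:3]@np.array(p)+E[:3,3]; return q[0]/q[2]*d['fx']+d['cx'], q[1]/q[2]*d['fy']+d['cy']
def st():
    s=ctrl.state(); print({k:np.round(s[k],3).tolist() for k in s})
    print(np.round(R.from_quat(s['tcp_rot']).as_matrix(),3).tolist())
    return s
E
python3 - <<'E'
from h import *
st()
for n in ('top','side','wrist'):
    d=grab(n,n+'0'); print(n,np.round(ray(d,320,200),2).tolist(), d['fx'])
E
```

```text
{'time': 0.0, 'q': [1.162, 0.092, 1.232, -0.0, 1.82, -0.057], 'joint_vel': [0.001, -0.0, -0.001, 0.001, 0.001, 0.001], 'effort': [0.004, -45.871, -41.804, 0.0, 0.011, 0.0], 'position': [206.696, 563.129, 302.759], 'tcp_rot': [0.175, 0.985, -0.001, -0.0], 'ft_force': [-0.958, 0.223, 0.748], 'wrist_torque': [0.049, -0.052, 0.013], 'finger_force': 0.0, 'finger_gap': 85.205}
[[-0.939, 0.345, -0.001], [0.345, 0.939, -0.002], [0.0, -0.002, -1.0]]
top [[390.04, 331.44, 976.06], [0.21, 0.04, -0.98]] 432.8115530314631
side [[-152.05, 331.85, 430.84], [0.9, -0.01, -0.44]] 414.6741731215299
wrist [[134.76, 589.64, 374.07], [0.27, -0.12, -0.95]] 294.39918183104885
```

View pics/top0.png

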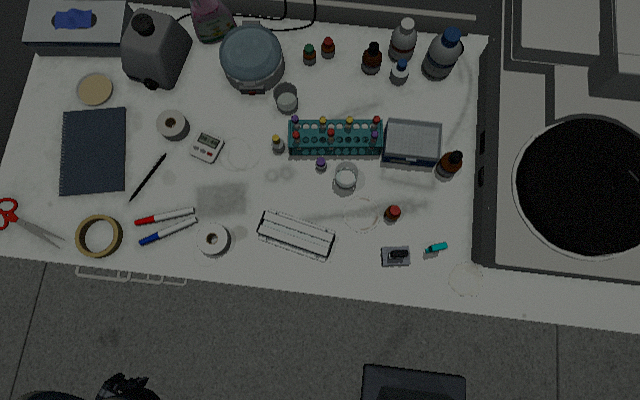

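View pics/side0.png

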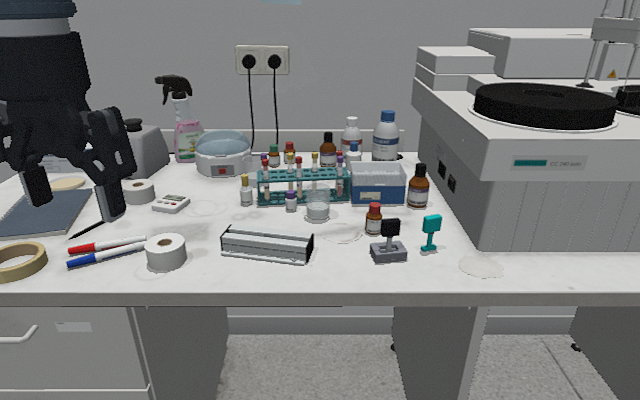

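The top view shows the strut at about (297,235) and the block with the black bolt at (396,256). The turquoise look-alike is at (436,247), the red-capped bottle at (393,213) and the label roll at (213,240). The side view agrees: strut (267,245), bolt grip (390,228).

Run:
```python
from h import *
t=load('top0'); s=load('side0')
a=cv2.resize(t['img'][205:273,250:410],None,fx=5,fy=5,interpolation=cv2.INTER_CUBIC)[:,:,::-1]
b=cv2.resize(s['img'][210:268,215:415],None,fx=4,fy=4,interpolation=cv2.INTER_CUBIC)[:,:,::-1]
cv2.imwrite('pics/crop.png',np.clip(np.vstack([a,b]).astype(float)*1.5,0,255))
print('a',onz(t,396,256,20),onz(t,297,234,33),onz(s,267,240,33),onz(t,399,253,72),onz(s,390,220,72))
```

```text
a [490.84541165 194.04687258  20.        ] [511.57768395 414.84301784  33.        ] [495.75054394 418.76338202  33.        ] [492.25864939 195.84085394  72.        ] [501.07053335 196.50540374  72.        ][ WARN:0@0.215] global loadsave.cpp:1063 imwrite_ Unsupported depth image for selected encoder is fallbacked to CV_8U.
```

View pics/crop.png

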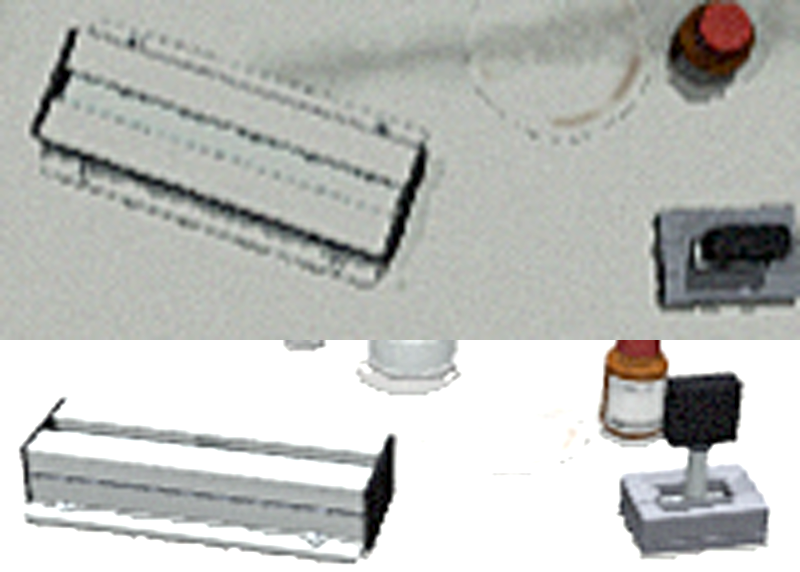

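The crop shows the strut's top-face corners, the slot just above mid-width, and the bolt upright with its bar lengthwise along the block. I'll turn these into poses with the calibration.

Run:
```python
from h import *
t=load('top0'); s=load('side0')
f=lambda u,v,z:onz(t,250+u/5,205+v/5,z)
g=lambda u,v,z:onz(s,215+u/4,210+(v-340)/4,z)
P=[f(73,30,33),f(36,132,33),f(425,145,33),f(385,262,33)]
for p in P: print(p.round(1))
print('c',np.mean(P,0)); d=P[0]+P[1]-P[2]-P[3]; print('ang y',np.degrees(np.arctan2(d[1],d[0])), np.linalg.norm(d)/2, np.linalg.norm(P[0]-P[1]))
print('side strut', [g(*q,33).round(1) for q in [(48,428),(50,418),(390,468),(395,450),(25,455),(365,490)]])
m=(t['img'].astype(int).max(2)<50); 
# bolt bar mask in top and side
for d,n,(x0,x1,y0,y1),z in((t,'top',(386,412,245,264),72),(s,'side',(378,402,217,240),56)):
    m=(d['img'].max(2)<45)[y0:y1,x0:x1].astype(np.uint8)
    k,l,S,c=cv2.connectedComponentsWithStats(m); i=1+S[1:,4].argmax()
    print(n,S[i],c[i]+[x0,y0], onz(d,*(c[i]+[x0,y0]),z))
    r=cv2.minAreaRect(np.argwhere(l==i)[:,::-1].astype(np.float32)); print(r)
# block corners from side top face: crop
print('block side',[g(*q,20).round(1) for q in [(622,485),(648,520),(768,508),(735,465)]])
print('block top',[f(*q,20).round(1) for q in [(657,215),(663,300)]])
# stereo of bar centre
```

```text
[553.9 493.1  33. ]
[507.  502.3  33. ]
[521.4 332.2  33. ]
[468.9 343.6  33. ]
c [512.77877405 417.82087402  33.        ]
ang y 77.54590098391765 163.61803229197636 47.80922464834197
side strut [array([524.3, 497.1,  33. ]), array([533.7, 498. ,  33. ]), array([489. , 335.7,  33. ]), array([504.7, 333.5,  33. ]), array([499.9, 503. ,  33. ]), array([470.6, 346.7,  33. ])]
top [  2   5  20  11 160] [397.75    254.18125] [489.52386064 198.22053257  72.        ]
((11.4517240524292, 9.420690536499023), (9.550230026245117, 19.76482391357422), 85.2363510131836)
side [  2   2  20  19 308] [389.94155844 227.33441558] [502.54781406 195.06474622  56.        ]
((11.5, 11.0), (18.0, 19.0), 90.0)
block side [array([495.4, 229.1,  20. ]), array([466.6, 221. ,  20. ]), array([476.4, 165.7,  20. ]), array([513. , 173.9,  20. ])]
block top [array([504.5, 227.3,  20. ]), array([468. , 221.5,  20. ])]
```

Emit:
carry_out:
  increments:
    - [[0,0,0.11],[-0.038,-0.024,0.002],0]
    - [[0,0,0.22],[-0.076,-0.048,0.005],0]
    - [[0,0,0.33],[-0.114,-0.072,0.01],0]
    - [[0,0,0.44],[-0.152,-0.096,0.02],0]
    - [[0,0,0.55],[-0.19,-0.12,0.03],0]
    - [[0,0,0.66],[-0.228,-0.143,0.04],0]
    - [[0,0,0.77],[-0.266,-0.167,0.05],0]
    - [[0,0,0.88],[-0.304,-0.191,0.06],0]
    - [[0,0,0.99],[-0.342,-0.215,0.07],0]
    - [[0,0,1.047],[-0.375,-0.235,0.073],0]

```text
time: 0.98
position: [458.2, 237.0, 234.5]
tcp_rot: [0.646, 0.763, -0.0, -0.0]
ft_force: [0.5, 0.4, 0.6]
finger_gap: 84.9
finger_force: 0.0
```

Run:
```python
from h import *
st(); d=grab('wrist','w1'); cv2.imwrite('pics/w1.png',np.clip(d['img'][:,:,::-1]*1.5,0,255).astype(np.uint8))
print(proj(d,[492,196,72]),proj(d,[488,197,20]))
```

```text
{'time': 0.983, 'q': [0.411, -0.138, 1.579, 0.0, 1.702, 0.245], 'joint_vel': [-0.942, 0.219, -0.075, 0.003, -0.149, -0.33], 'effort': [4.315, -38.628, -41.331, -0.114, 0.483, 1.032], 'position': [458.233, 237.05, 234.451], 'tcp_rot': [0.646, 0.763, -0.0, -0.0], 'ft_force': [0.467, 0.354, 0.55], 'wrist_torque': [0.023, -0.01, -0.019], 'finger_force': 0.0, 'finger_gap': 84.85}
[[-0.166, 0.986, -0.001], [0.986, 0.166, -0.0], [-0.0, -0.001, -1.0]]
(np.float64(354.2833180628773), np.float64(254.45687345685496)) (np.float64(345.95738230600585), np.float64(229.6123472805077))
```

View pics/w1.png

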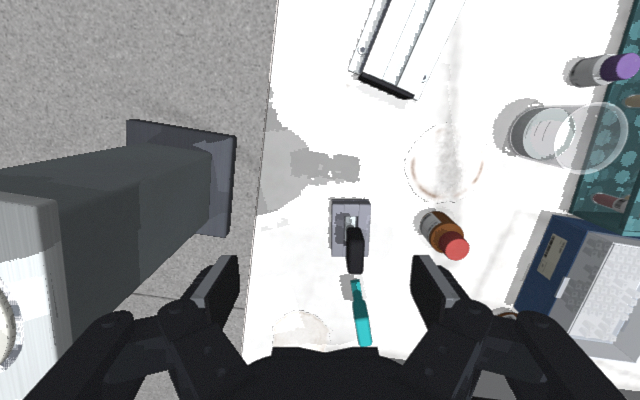

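The wrist view shows the bolt's bar at (355,250), matching my projection (354,254), and the block at (350,228). The turquoise look-alike is at (361,312) and the strut's near end at (387,88). Now moving directly above the bolt.

Emit:
carry_out:
  increments:
    - [[0,0,0],[-0.006,0.004,0.012],0]
    - [[0,0,0],[-0.012,0.008,0.025],0]
    - [[0,0,0],[-0.019,0.011,0.04],0]
    - [[0,0,0],[-0.019,0.011,0.04],0]
    - [[0,0,0],[-0.019,0.011,0.04],0]
    - [[0,0,0],[-0.019,0.011,0.04],0]
    - [[0,0,0],[-0.019,0.011,0.04],0]
    - [[0,0,0],[-0.019,0.011,0.04],0]
    - [[0,0,0],[-0.019,0.011,0.04],0]
    - [[0,0,0],[-0.019,0.011,0.04],0]

```text
time: 1.87
position: [471.9, 222.5, 196.2]
tcp_rot: [0.644, 0.765, 0.0, 0.0]
ft_force: [1.2, -0.7, 0.0]
finger_gap: 85.6
finger_force: 0.0
```

Run:
```python
from h import *
st(); d=grab('wrist','w2'); im=d['img']; cv2.imwrite('pics/w2.png',np.clip(im[:,:,::-1]*1.5,0,255).astype(np.uint8))
print(proj(d,[492,196,78]),proj(d,[488,197,20]))
```

```text
{'time': 1.867, 'q': [0.375, -0.116, 1.626, 0.0, 1.63, 0.203], 'joint_vel': [-0.005, 0.001, 0.004, 0.002, -0.002, 0.001], 'effort': [0.079, -36.595, -41.72, 0.006, -0.004, 0.001], 'position': [471.879, 222.491, 196.247], 'tcp_rot': [0.644, 0.765, 0.0, 0.0], 'ft_force': [1.167, -0.667, 0.032], 'wrist_torque': [0.024, -0.04, -0.0], 'finger_force': 0.0, 'finger_gap': 85.597}
[[-0.172, 0.985, 0.001], [0.985, 0.172, 0.0], [0.0, 0.001, -1.0]]
(np.float64(345.02421413547944), np.float64(262.84637941956566)) (np.float64(336.55061311360015), np.float64(229.3201796545314))
```

View pics/w2.png

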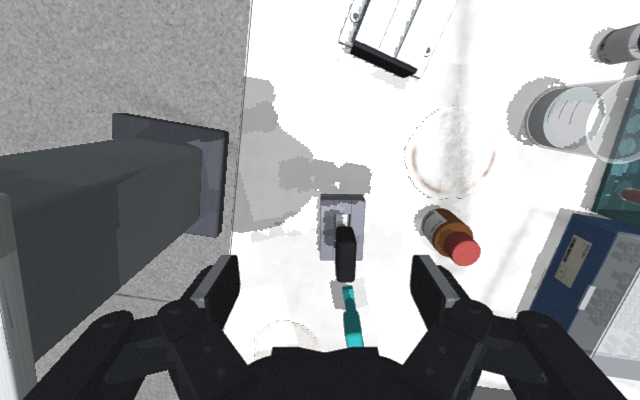

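The bar is at (345,255) and the block at (341,227); the bystanders are clear of the fingers. Now measuring the bar and block precisely.

Run:
```python
from h import *
d=load('w2'); im=d['img'].astype(int)
def comp(m,p):
    k,l,S,c=cv2.connectedComponentsWithStats(m.astype(np.uint8)); i=l[p[1],p[0]]; return (l==i),S[i]
mb=(im.max(2)<30); mb[:,:300]=0; mb[:,380:]=0; mb[290:]=0; mb[:205]=0
b,S=comp(mb,(345,262)); print(S)
r=cv2.minAreaRect(np.argwhere(b)[:,::-1].astype(np.float32)); print('bar',r)
pts=np.argwhere(b)[:,::-1]
for row in range(S[1],S[1]+S[3],6):
    x=pts[pts[:,1]==row][:,0]; print(row,x.min(),x.max(),end='; ')
print()
mg=(im.max(2)<135); mg[:,:305]=0; mg[:,380:]=0; mg[:185]=0; mg[270:]=0
g,S=comp(mg,(325,215)); print(S)
q=cv2.boxPoints(cv2.minAreaRect(np.argwhere(g)[:,::-1].astype(np.float32))); print(q)
W=np.array([onz(d,*p,20) for p in q]); print(W.round(1), W.mean(0), [np.linalg.norm(W[i]-W[i-1]) for i in range(4)])
```

```text
[335 226  21  55 663]
bar ((345.0, 253.0), (54.0, 20.0), 90.0)
226 342 344; 232 336 352; 238 336 354; 244 336 355; 250 336 355; 256 336 354; 262 336 354; 268 337 353; 274 337 353; 280 338 352; 
[ 305  185   66   85 3906]
[[305. 185.]
 [370. 185.]
 [370. 269.]
 [305. 269.]]
[[453.4 233.1  20. ]
 [508.9 242.8  20. ]
 [526.8 162.4  20. ]
 [466.  151.8  20. ]] [488.78923756 197.51231367  20.        ] [np.float64(82.23888363057414), np.float64(56.30929253418973), np.float64(82.35900010158359), np.float64(61.77390233175318)]
```

Run:
```python
from h import *
d=load('w2'); 
A=onz(d,345.3,281,78);B=onz(d,345.3,230,46); print(A,B,np.linalg.norm((A-B)[:2]),(A+B)/2)
# width at top far end
print(np.linalg.norm(onz(d,337.5,280,78)-onz(d,352.5,280,78)))
p=np.array([471.9,222.5]); c=((A+B)/2)[:2]; a=np.radians(9.9)
x=np.array([-np.sin(a),np.cos(a)]);y=np.array([np.cos(a),np.sin(a)])
print('tool shift mm',(c-p)@x,(c-p)@y)
# block corners eye estimate
for q in [(320,196),(365,197),(318,262),(362,262)]: print(onz(d,*q,20).round(1))
```

```text
[495.09418744 181.27906118  78.        ] [492.0564858  208.24819806  46.        ] 27.139675295144684 [493.57533662 194.76362962  62.        ]
11.056337324787652
tool shift mm -31.049978257661706 16.583887044529646
[467.9 225.5  20. ]
[507.  231.4  20. ]
[476.9 161.3  20. ]
[517.8 168.4  20. ]
```

Emit:
carry_out:
  increments:
    - [[0,0,0],[-0.015,0.008,0],0]
    - [[0,0,0],[-0.03,0.016,0.01],0]
    - [[0,0,0],[-0.03,0.016,0.03],0]
    - [[0,0,0],[-0.03,0.016,0.055],0]
    - [[0,0,0],[-0.03,0.016,0.08],0]
    - [[0,0,0],[-0.03,0.016,0.08],0]
    - [[0,0,0],[-0.03,0.016,0.08],0]
    - [[0,0,0],[-0.03,0.016,0.08],0]
    - [[0,0,0],[-0.03,0.016,0.08],0]
    - [[0,0,0],[-0.03,0.016,0.08],0]

```text
time: 2.75
position: [493.7, 195.7, 117.9]
tcp_rot: [0.644, 0.765, 0.001, 0.001]
ft_force: [0.0, 0.4, 0.5]
finger_gap: 85.3
finger_force: 0.0
```

Run:
```python
from h import *
st(); d=grab('wrist','w3'); im=d['img']; cv2.imwrite('pics/w3.png',np.clip(im[:,:,::-1]*1.5,0,255).astype(np.uint8))
```

```text
{'time': 2.75, 'q': [0.313, -0.052, 1.707, 0.0, 1.483, 0.141], 'joint_vel': [-0.001, 0.001, 0.009, -0.001, -0.002, 0.0], 'effort': [-0.015, -37.976, -40.324, -0.001, -0.0, 0.0], 'position': [493.658, 195.663, 117.871], 'tcp_rot': [0.644, 0.765, 0.001, 0.001], 'ft_force': [0.025, 0.391, 0.486], 'wrist_torque': [-0.006, 0.016, 0.022], 'finger_force': 0.0, 'finger_gap': 85.332}
[[-0.171, 0.985, 0.003], [0.985, 0.171, 0.001], [0.0, 0.003, -1.0]]
```

View pics/w3.png

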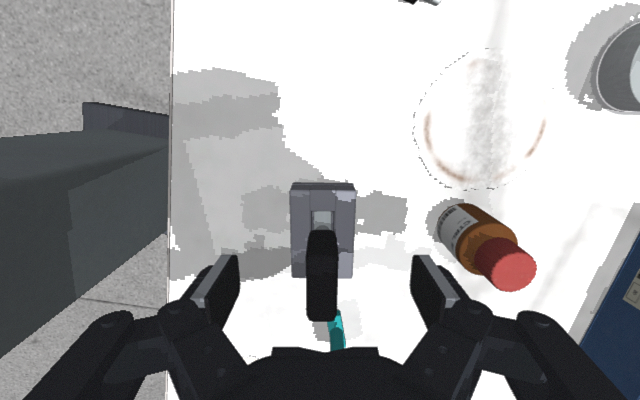

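The bar at (321,275) lies between the pads (238 and 412, mid 325) and is parallel to them, so I'll close.

Emit:
carry_out:
  increments:
    - [[0,0,0],[0,0,0],0.4]
    - [[0,0,0],[0,0,0],0.7]
    - [[0,0,0],[0,0,0],0.85]
    - [[0,0,0],[0,0,0],1]
    - [[0,0,0],[0,0,0],1]
    - [[0,0,0],[0,0,0],1]
    - [[0,0,0],[0,0,0],1]
    - [[0,0,0],[0,0,0],1]
    - [[0,0,0],[0,0,0],1]
    - [[0,0,0],[0,0,0],1]

```text
time: 3.63
position: [492.8, 195.3, 115.7]
tcp_rot: [0.644, 0.765, 0.0, 0.0]
ft_force: [-0.4, 1.0, 1.1]
finger_gap: 13.0
finger_force: 58.7
```

Emit:
carry_out:
  increments:
    - [[0,0,0],[0,0,-0.008],1]
    - [[0,0,0],[0,0,-0.02],1]
    - [[0,0,0],[0,0,-0.04],1]
    - [[0,0,0],[0,0,-0.065],1]
    - [[0,0,0.04],[0.02,0.005,-0.09],1]
    - [[0,0,0.1],[0.05,0.013,-0.1],1]
    - [[0,0,0.17],[0.085,0.022,-0.105],1]
    - [[0,0,0.23],[0.12,0.031,-0.105],1]
    - [[0,0,0.28],[0.15,0.039,-0.105],1]
    - [[0,0,0.33],[0.18,0.047,-0.105],1]

```text
time: 4.47
position: [508.2, 382.5, 222.1]
tcp_rot: [0.761, 0.648, 0.001, 0.0]
ft_force: [0.2, 1.1, -0.7]
finger_gap: 13.4
finger_force: 58.5
```

Emit:
carry_out:
  increments:
    - [[0,0,0.02],[0.02,0,0],1]
    - [[0,0,0.04],[0.037,0,0],1]
    - [[0,0,0.06],[0.037,0,0],1]
    - [[0,0,0.06],[0.037,0,0],1]
    - [[0,0,0.06],[0.037,0,0],1]
    - [[0,0,0.06],[0.037,0,0],1]
    - [[0,0,0.06],[0.037,0,0],1]
    - [[0,0,0.06],[0.037,0,0],1]
    - [[0,0,0.06],[0.037,0,0],1]
    - [[0,0,0.06],[0.037,0,0],1]

```text
time: 5.3
position: [514.2, 416.9, 220.8]
tcp_rot: [0.78, 0.626, 0.0, 0.0]
ft_force: [0.3, -0.4, -1.3]
finger_gap: 13.3
finger_force: 58.6
```

Run:
```python
from h import *
st(); d=grab('wrist','w4'); im=d['img']; cv2.imwrite('pics/w4.png',im[:,:,::-1])
```

```text
{'time': 5.3, 'q': [0.63, 0.257, 1.192, -0.0, 1.692, 0.848], 'joint_vel': [0.004, 0.004, -0.003, -0.0, -0.002, 0.001], 'effort': [-0.048, -54.099, -42.626, -0.002, 0.001, -0.002], 'position': [514.18, 416.852, 220.836], 'tcp_rot': [0.78, 0.626, 0.0, 0.0], 'ft_force': [0.254, -0.376, -1.325], 'wrist_torque': [0.004, -0.003, -0.014], 'finger_force': 58.603, 'finger_gap': 13.31}
[[0.217, 0.976, 0.0], [0.976, -0.217, 0.0], [0.0, 0.0, -1.0]]
```

View pics/w4.png

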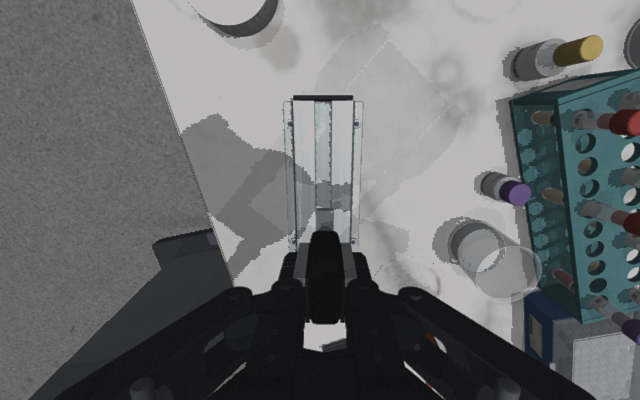

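The wrist view shows the slot vertical between columns 315 and 331, with the far end cap at row 98 and the held bolt at column 326 above the slot. The near end shows at about (325,345). Now extracting the slot edges and the held stem.

Run:
```python
from h import *
d=load('w4'); g=cv2.cvtColor(d['img'],cv2.COLOR_RGB2GRAY)
for r in (110,120,150,180,200): print(r,g[r-2:r+3,284:366].mean(0).round().astype(int).tolist())
print('col 323',g[88:108,310:318].mean(1).round().tolist())
for r in (325,335,340,345,350): print(r,g[r,296:352].tolist())
s=ctrl.state();T=R.from_quat(s['tcp_rot']).as_matrix();p=s['position']
for h in (54,73,109.7,102.7): print(h,proj(d,p+T@[0,0,h]), proj(d,p+T@[17,0,h]))
cv2.imwrite('pics/c4.png',cv2.resize(d['img'][85:365,265:385][:,:,::-1],None,fx=2.1,fy=2.1,interpolation=cv2.INTER_CUBIC))
```

```text
110 [172, 185, 186, 186, 185, 177, 155, 100, 75, 147, 182, 186, 184, 184, 183, 183, 183, 183, 184, 184, 184, 184, 184, 184, 186, 185, 186, 185, 186, 183, 142, 153, 173, 173, 171, 173, 176, 178, 179, 180, 180, 179, 177, 175, 175, 160, 140, 109, 167, 184, 184, 183, 184, 184, 184, 184, 184, 184, 185, 185, 185, 186, 185, 185, 186, 185, 185, 186, 182, 100, 99, 177, 186, 185, 184, 184, 184, 184, 162, 160, 172, 175]
120 [154, 180, 181, 175, 157, 155, 141, 119, 79, 114, 175, 185, 183, 184, 183, 182, 182, 182, 184, 183, 184, 184, 184, 184, 185, 185, 185, 186, 186, 183, 144, 152, 170, 171, 170, 170, 177, 183, 181, 180, 178, 176, 174, 173, 174, 173, 149, 110, 171, 185, 184, 183, 183, 184, 184, 184, 184, 185, 185, 185, 185, 185, 186, 185, 185, 185, 186, 184, 157, 92, 104, 149, 147, 149, 165, 179, 177, 178, 148, 168, 173, 173]
150 [143, 139, 170, 174, 172, 173, 173, 143, 107, 73, 110, 173, 182, 183, 183, 182, 183, 181, 181, 184, 185, 186, 184, 184, 184, 184, 185, 185, 185, 184, 161, 127, 153, 164, 164, 164, 165, 168, 169, 171, 170, 169, 166, 165, 167, 166, 112, 114, 175, 184, 181, 180, 182, 181, 
[... 2221 characters left out ...]
, 53, 67, 84, 111, 142, 150, 180, 185, 187, 186, 120, 59, 43, 42, 44, 44, 43, 44, 45, 43, 43, 34, 33, 28, 23, 20, 19, 20, 20, 22, 20, 19, 19, 17, 19, 18, 22, 19, 19, 19]
54 (np.float64(323.7110967355473), np.float64(274.8310730944809)) (np.float64(323.68108435219403), np.float64(242.82738241729567))
73 (np.float64(323.76260622448456), np.float64(256.09854408428157)) (np.float64(323.7377813524643), np.float64(227.20774374979254))
109.7 (np.float64(323.83508905957177), np.float64(229.7386084873554)) (np.float64(323.81676691591315), np.float64(205.44775724011038))
102.7 (np.float64(323.823336038681), np.float64(234.01284628970723)) (np.float64(323.80402220795173), np.float64(208.9588377616799))
```

View pics/c4.png

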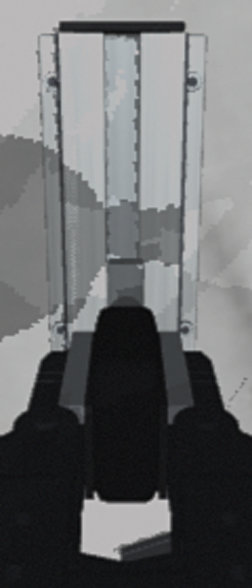

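The crop shows the strut's far cap at rows 95–100, the slot edges symmetric about column 322.7 and the head's front end at row 210.

Run:
```python
from h import *
d=load('w4'); s=ctrl.state();T=R.from_quat(s['tcp_rot']).as_matrix();p=s['position']
f=lambda u,v,z:(T.T@(onz(d,u,v,z)-p)).round(1)
for u,v in [(322.7,110),(322.7,150),(322.8,200),(322.7,95),(322.7,100),(314,110),(331.3,110),(292,110),(353.5,110)]: print(u,v,f(u,v,33))
print('head end',f(324.5,210,114), f(316,210,114),f(333,210,114))
print('cap low end top est', [f(*q,33) for q in((338,350),)])
t=load('top0'); g=cv2.cvtColor(t['img'],cv2.COLOR_RGB2GRAY)
for k in ((265,213),(258,231)): pass
# strut ends in side/top
for e in [(73,30),(36,132),(425,145),(385,262)]: print(f(0,0,0)*0+ (T.T@(onz(t,250+e[0]/5,205+e[1]/5,33)-p)).round(1))
```

```text
322.7 110 [ 75.7  -1.  187.8]
322.7 150 [ 42.3  -1.  187.8]
322.8 200 [ -3.5  -1.  187.8]
322.7 95 [ 87.6  -1.  187.8]
322.7 100 [ 83.6  -1.  187.8]
314 110 [ 75.7  -8.3 187.8]
331.3 110 [ 75.7   6.2 187.8]
292 110 [ 75.7 -26.8 187.8]
353.5 110 [ 75.7  24.9 187.8]
head end [ 14.9   0.4 106.8] [ 14.9  -5.  106.8] [ 14.9   5.9 106.8]
cap low end top est [array([-175.7,   15.3,  187.8])]
[ 82.9  22.3 187.8]
[ 81.8 -25.5 187.8]
[-81.1  25.4 187.8]
[-81.4 -28.3 187.8]
```

Emit:
carry_out:
  increments:
    - [[0,0,0],[-0.01,-0.0006,0.01],1]
    - [[0,0,0],[-0.02,-0.0013,0.03],1]
    - [[0,0,0],[-0.02,-0.0013,0.05],1]
    - [[0,0,0],[-0.02,-0.0013,0.065],1]
    - [[0,0,0],[-0.02,-0.0013,0.071],1]
    - [[0,0,0],[-0.02,-0.0013,0.071],1]
    - [[0,0,0],[-0.02,-0.0013,0.071],1]
    - [[0,0,0],[-0.02,-0.0013,0.071],1]
    - [[0,0,0],[-0.02,-0.0013,0.071],1]
    - [[0,0,0],[-0.02,-0.0013,0.071],1]

```text
time: 6.18
position: [508.9, 398.3, 151.1]
tcp_rot: [0.78, 0.626, 0.001, 0.0]
ft_force: [-0.6, -0.7, -0.6]
finger_gap: 13.1
finger_force: 58.6
```

Run:
```python
from h import *
s=st(); d=grab('wrist','w5')
cv2.imwrite('pics/c5.png',cv2.resize(d['img'][60:300,240:420][:,:,::-1],None,fx=2.4,fy=2.4,interpolation=cv2.INTER_CUBIC))
g=cv2.cvtColor(d['img'],cv2.COLOR_RGB2GRAY)
for r in (90,120,150,170,180): print(r,g[r-2:r+3,306:346].mean(0).round().astype(int).tolist())
T=R.from_quat(s['tcp_rot']).as_matrix();p=s['position']
print(proj(d,p+T@[15,0,109.7]),proj(d,p+T@[15,0,102.7]))
```

```text
{'time': 6.183, 'q': [0.611, 0.235, 1.342, 0.0, 1.562, 0.829], 'joint_vel': [0.001, 0.001, 0.007, 0.0, -0.002, -0.001], 'effort': [-0.006, -52.358, -41.953, 0.001, -0.009, -0.0], 'position': [508.896, 398.337, 151.093], 'tcp_rot': [0.78, 0.626, 0.001, 0.0], 'ft_force': [-0.585, -0.727, -0.629], 'wrist_torque': [0.015, 0.02, 0.025], 'finger_force': 58.607, 'finger_gap': 13.11}
[[0.216, 0.976, 0.002], [0.976, -0.216, 0.001], [0.002, 0.001, -1.0]]
90 [172, 172, 172, 173, 171, 147, 108, 149, 163, 164, 163, 162, 161, 164, 165, 166, 166, 168, 169, 169, 169, 167, 166, 164, 163, 164, 165, 155, 109, 80, 130, 168, 172, 171, 171, 170, 171, 171, 171, 170]
120 [172, 172, 172, 172, 172, 157, 116, 134, 152, 158, 157, 156, 155, 157, 159, 166, 168, 168, 166, 164, 163, 162, 160, 159, 159, 160, 161, 140, 101, 85, 137, 167, 171, 171, 169, 170, 170, 171, 170, 170]
150 [172, 172, 171, 171, 171, 170, 139, 114, 130, 148, 153, 152, 151, 152, 154, 155, 156, 157, 158, 158, 157, 156, 154, 154, 153, 135, 131, 120, 97, 110, 155, 168, 170, 168, 166, 168, 169, 168, 167, 168]
170 [170, 171, 171, 171, 170, 169, 143, 104, 141, 149, 149, 148, 147, 149, 149, 151, 152, 153, 153, 153, 153, 152, 150, 149, 150, 151, 112, 91, 80, 119, 161, 167, 167, 165, 165, 166, 166, 165, 166, 167]
180 [167, 170, 170, 170, 170, 168, 142, 107, 139, 147, 148, 147, 146, 147, 148, 148, 150, 151, 151, 151, 150, 149, 148, 147, 147, 131, 97, 87, 81, 124, 162, 166, 166, 164, 164, 165, 165, 163, 165, 167]
(np.float64(323.8913732072624), np.float64(208.52436671930505)) (np.float64(323.8812583652107), np.float64(212.13679225910698))
```

View pics/c5.png

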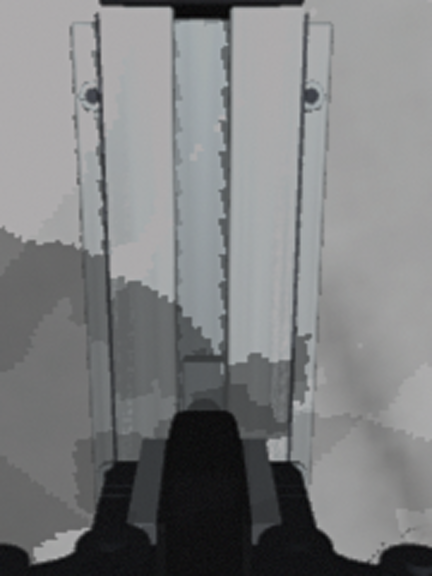

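The head's front is at row 208, about columns 316–334, and the slot edges are at about 312.5–335. The two nearly agree; a quick profile will settle the last millimetre.

Run:
```python
from h import *
d=load('w5');g=cv2.cvtColor(d['img'],cv2.COLOR_RGB2GRAY)
for r in (195,203,208,214,220): print(r,g[r-1:r+2,306:346].mean(0).round().astype(int).tolist())
print(g[203:214,325])
for u,z in((312.5,33),(335,33)): print(onz(d,u,200,z))
for a,b in ((90,120),(150,180)):
  r=(a+b)//2; row=g[r-3:r+4].mean(0); print(r,[ (i,int(row[i])) for i in range(270,300) if row[i]<130],[ (i,int(row[i])) for i in range(355,375) if row[i]<130])
```

```text
195 [104, 107, 107, 106, 106, 103, 93, 73, 77, 87, 88, 88, 87, 89, 126, 144, 133, 132, 146, 148, 147, 147, 145, 143, 146, 146, 102, 87, 77, 124, 161, 165, 164, 162, 163, 165, 164, 162, 165, 166]
203 [104, 105, 107, 106, 105, 104, 97, 75, 86, 89, 88, 88, 87, 87, 88, 89, 90, 90, 89, 89, 87, 92, 138, 144, 144, 115, 93, 87, 75, 126, 159, 164, 163, 162, 162, 163, 163, 162, 164, 165]
208 [103, 104, 106, 105, 105, 104, 97, 78, 71, 85, 78, 69, 68, 69, 67, 63, 63, 63, 63, 63, 68, 64, 64, 82, 85, 85, 69, 65, 70, 128, 158, 163, 163, 163, 163, 164, 162, 129, 106, 104]
214 [102, 103, 105, 105, 106, 103, 99, 82, 72, 76, 77, 88, 90, 90, 90, 91, 91, 91, 91, 91, 92, 92, 90, 90, 89, 94, 132, 96, 64, 81, 98, 102, 101, 101, 101, 102, 101, 101, 102, 103]
220 [104, 103, 104, 104, 105, 103, 100, 84, 73, 75, 79, 88, 90, 90, 91, 91, 90, 91, 92, 91, 92, 92, 90, 90, 90, 85, 79, 68, 63, 72, 84, 87, 86, 86, 86, 86, 87, 99, 101, 103]
[89 89 73 72 71 59 59 64 88 92 91]
[505.54520662 417.90600063  33.        ]
[520.3332289  414.62099877  33.        ]
105 [(281, 88), (282, 81)] [(365, 103), (366, 84)]
165 [(270, 102), (271, 111), (272, 119), (273, 112), (274, 99), (275, 105), (276, 118), (282, 126), (283, 93), (284, 68), (285, 120)] [(363, 84), (364, 109)]
```

Emit:
carry_out:
  increments:
    - [[0,0,0],[0,-0.0004,0],1]
    - [[0,0,0],[0,-0.0004,0.003],1]
    - [[0,0,0],[0,-0.0004,0.006],1]
    - [[0,0,0],[0,-0.0004,0.009],1]
    - [[0,0,0],[0,-0.0004,0.012],1]
    - [[0,0,0],[0,-0.0004,0.015],1]
    - [[0,0,0],[0,-0.0004,0.017],1]
    - [[0,0,0],[0,-0.0004,0.019],1]
    - [[0,0,0],[0,-0.0004,0.019],1]
    - [[0,0,0],[0,-0.0004,0.019],1]

```text
time: 7.07
position: [508.0, 398.0, 131.3]
tcp_rot: [0.78, 0.626, 0.0, -0.0]
ft_force: [-3.7, -1.7, 3.5]
finger_gap: 12.9
finger_force: 59.3
```

Emit:
carry_out:
  increments:
    - [[0,0,0],[0,-0.0005,0],1]
    - [[0,0,0],[0,-0.0005,0.001],1]
    - [[0,0,0],[0,-0.0005,0.002],1]
    - [[0,0,0],[0,-0.0005,0.003],1]
    - [[0,0,0],[0,-0.0005,0.004],1]
    - [[0,0,0],[0,-0.0005,0.005],1]
    - [[0,0,0],[0,-0.0005,0.0055],1]
    - [[0,0,0],[0,-0.0005,0.0055],1]
    - [[0,0,0],[0,-0.0005,0.0055],1]
    - [[0,0,0],[0,-0.0005,0.0055],1]

```text
time: 7.9
position: [507.9, 398.1, 126.5]
tcp_rot: [0.78, 0.626, 0.001, 0.0]
ft_force: [-2.1, -2.5, 8.0]
finger_gap: 13.5
finger_force: 60.0
```

Emit:
carry_out:
  increments:
    - [[0,0,0],[0,-0.0002,0.001],1]
    - [[0,0,0],[0,-0.0002,0.0018],1]
    - [[0,0,0],[0,-0.0002,0.0018],1]
    - [[0,0,-0.03],[0,-0.0002,0.0018],1]
    - [[0,0,-0.08],[0,-0.0002,0.0018],1]
    - [[0,0,-0.14],[0,-0.0002,0.0018],1]
    - [[0,0,-0.2],[0,-0.0002,0.0018],1]
    - [[0,0,-0.26],[0,-0.0002,0.0018],1]
    - [[0,0,-0.32],[0,-0.0002,0.0018],1]
    - [[0,0,-0.35],[0,-0.0002,0.0018],1]

```text
time: 8.73
position: [508.6, 399.2, 125.9]
tcp_rot: [0.658, 0.753, 0.003, 0.001]
ft_force: [-0.2, 0.0, 9.2]
finger_gap: 13.5
finger_force: 60.1
```

Run:
```python
from h import *
st()
```

```text
{'time': 8.733, 'q': [0.613, 0.247, 1.374, 0.0, 1.515, 0.478], 'joint_vel': [-0.0, -0.0, 0.001, 0.001, -0.001, -0.316], 'effort': [0.197, -45.939, -35.88, 0.096, 0.007, 0.033], 'position': [508.613, 399.155, 125.861], 'tcp_rot': [0.658, 0.753, 0.003, 0.001], 'ft_force': [-0.244, 0.034, 9.174], 'wrist_torque': [-0.018, 0.005, -0.105], 'finger_force': 60.124, 'finger_gap': 13.458}
[[-0.135, 0.991, 0.005], [0.991, 0.135, 0.004], [0.003, 0.005, -1.0]]
```

Emit:
carry_out:
  increments:
    - [[0,0,-0.12],[0,0,0],1]
    - [[0,0,-0.24],[0,0,0],1]
    - [[0,0,-0.36],[0,0,0],1]
    - [[0,0,-0.48],[0,0,0],1]
    - [[0,0,-0.6],[0,0,0],1]
    - [[0,0,-0.72],[0,0,0],1]
    - [[0,0,-0.84],[0,0,0],1]
    - [[0,0,-0.96],[0,0,0],1]
    - [[0,0,-1.08],[0,0,0],1]
    - [[0,0,-1.2],[0,0,0],1]

```text
time: 9.57
position: [508.5, 399.4, 125.9]
tcp_rot: [0.116, 0.993, 0.002, 0.002]
ft_force: [0.1, 0.0, 8.3]
finger_gap: 13.4
finger_force: 60.1
```

Emit:
carry_out:
  increments:
    - [[0,0,-0.01],[0,0,0],1]
    - [[0,0,-0.02],[0,0,0],1]
    - [[0,0,-0.02],[0,0,0],1]
    - [[0,0,-0.02],[0,0,0],1]
    - [[0,0,-0.02],[0,0,0],1]
    - [[0,0,-0.02],[0,0,0],1]
    - [[0,0,-0.02],[0,0,0],1]
    - [[0,0,-0.02],[0,0,0],1]
    - [[0,0,-0.02],[0,0,0],1]
    - [[0,0,-0.02],[0,0,0],1]

```text
time: 10.4
position: [508.6, 399.4, 125.9]
tcp_rot: [0.109, 0.994, 0.002, 0.002]
ft_force: [1.1, 1.0, 8.8]
finger_gap: 13.0
finger_force: 60.1
```

Run:
```python
from h import *
s=st(); a=R.from_quat(s['tcp_rot']).as_matrix(); print(np.degrees(np.arctan2(a[1,0],a[0,0])))
```

```text
{'time': 10.4, 'q': [0.613, 0.247, 1.373, 0.001, 1.515, -0.739], 'joint_vel': [-0.002, -0.002, -0.0, 0.0, -0.0, -0.001], 'effort': [-0.108, -45.957, -35.785, -0.134, 0.086, -0.02], 'position': [508.572, 399.364, 125.865], 'tcp_rot': [0.109, 0.994, 0.002, 0.002], 'ft_force': [1.149, 1.028, 8.805], 'wrist_torque': [0.068, 0.028, -0.027], 'finger_force': 60.117, 'finger_gap': 12.982}
[[-0.976, 0.217, 0.005], [0.217, 0.976, 0.004], [-0.004, 0.005, -1.0]]
167.46798433605832
```

Emit:
carry_out:
  increments:
    - [[0,0,0],[0,0,-0.0003],1]
    - [[0,0,0],[0,0,-0.0006],1]
    - [[0,0,0],[0,0,-0.0009],1]
    - [[0,0,0],[0,0,-0.0012],1]
    - [[0,0,0],[0,0,-0.0015],1]
    - [[0,0,0],[0,0,-0.0015],1]
    - [[0,0,0],[0,0,-0.0015],1]
    - [[0,0,0],[0,0,-0.0015],1]
    - [[0,0,0],[0,0,-0.0015],1]
    - [[0,0,0],[0,0,-0.0015],1]

```text
time: 11.23
position: [508.5, 399.4, 127.0]
tcp_rot: [0.109, 0.994, 0.002, 0.002]
ft_force: [-0.4, 1.7, 7.7]
finger_gap: 13.0
finger_force: 60.0
```

Emit:
carry_out:
  increments:
    - [[0,0,0],[0,0,-0.0002],1]
    - [[0,0,0],[0,0,-0.0004],1]
    - [[0,0,0],[0,0,-0.0006],1]
    - [[0,0,0],[0,0,-0.0008],1]
    - [[0,0,0],[0,0,-0.001],1]
    - [[0,0,0],[0,0,-0.001],1]
    - [[0,0,0],[0,0,-0.001],1]
    - [[0,0,0],[0,0,-0.001],1]
    - [[0,0,0],[0,0,-0.001],1]
    - [[0,0,0],[0,0,-0.001],1]

```text
time: 12.07
position: [508.5, 399.4, 127.7]
tcp_rot: [0.109, 0.994, 0.002, 0.002]
ft_force: [1.5, 2.2, 6.3]
finger_gap: 13.4
finger_force: 59.7
```

Emit:
carry_out:
  increments:
    - [[0,0,0],[0,0,-0.0003],1]
    - [[0,0,0],[0,0,-0.0006],1]
    - [[0,0,0],[0,0,-0.001],1]
    - [[0,0,0],[0,0,-0.001],1]
    - [[0,0,0],[0,0.0005,-0.001],1]
    - [[0,0,0],[0,0.001,-0.001],1]
    - [[0,0,0],[0,0.0015,-0.001],1]
    - [[0,0,0],[0,0.002,-0.001],1]
    - [[0,0,0],[0,0.002,-0.001],1]
    - [[0,0,0],[0,0.002,-0.001],1]

```text
time: 12.9
position: [508.6, 399.9, 127.7]
tcp_rot: [0.109, 0.994, 0.0, 0.001]
ft_force: [2.8, -0.9, 6.7]
finger_gap: 13.4
finger_force: 59.8
```

Emit:
carry_out:
  increments:
    - [[0,0,0],[0,0.0005,0],1]
    - [[0,0,0],[0,0.001,0],1]
    - [[0,0,0],[0,0.0015,0],1]
    - [[0,0,0],[0,0.002,0],1]
    - [[0,0,0],[0,0.0025,0],1]
    - [[0,0,0],[0,0.003,0],1]
    - [[0,0,0],[0,0.0035,0],1]
    - [[0,0,0],[0,0.004,0],1]
    - [[0,0,0],[0,0.004,0],1]
    - [[0,0,0],[0,0.004,0],1]

```text
time: 13.73
position: [508.9, 402.3, 127.1]
tcp_rot: [0.11, 0.994, -0.002, -0.0]
ft_force: [-0.4, -5.5, 8.0]
finger_gap: 13.4
finger_force: 59.8
```

Run:
```python
from h import *
st()
```

```text
{'time': 13.733, 'q': [0.618, 0.258, 1.358, -0.003, 1.528, -0.733], 'joint_vel': [-0.0, -0.004, -0.0, -0.001, 0.001, 0.0], 'effort': [2.997, -47.59, -38.206, 1.765, -1.21, 0.006], 'position': [508.889, 402.314, 127.067], 'tcp_rot': [0.11, 0.994, -0.002, -0.0], 'ft_force': [-0.366, -5.457, 7.991], 'wrist_torque': [-1.158, -0.059, -0.016], 'finger_force': 59.833, 'finger_gap': 13.389}
[[-0.976, 0.218, -0.001], [0.218, 0.976, -0.004], [-0.0, -0.004, -1.0]]
```

Emit:
carry_out:
  increments:
    - [[0,0,0],[0,0.0004,0],1]
    - [[0,0,0],[0,0.0008,0],1]
    - [[0,0,0],[0,0.0012,0],1]
    - [[0,0,0],[0,0.0016,0],1]
    - [[0,0,0],[0,0.002,0],1]
    - [[0,0,0],[0,0.0024,0],1]
    - [[0,0,0],[0,0.0028,0],1]
    - [[0,0,0],[0,0.0028,0],1]
    - [[0,0,0],[0,0.0028,0],1]
    - [[0,0,0],[0,0.0028,0],1]

```text
time: 14.57
position: [509.4, 404.8, 126.9]
tcp_rot: [0.11, 0.994, -0.002, -0.0]
ft_force: [-0.8, -7.2, 7.8]
finger_gap: 13.0
finger_force: 59.9
```

Emit:
carry_out:
  increments:
    - [[0,0,0],[0,0,-0.0005],1]
    - [[0,0,0],[0,0,-0.001],1]
    - [[0,0,0],[0,0.0005,-0.0015],1]
    - [[0,0,0],[0,0.001,-0.0015],1]
    - [[0,0,0],[0,0.0015,-0.0015],1]
    - [[0,0,0],[0,0.002,-0.0015],1]
    - [[0,0,0],[0,0.0025,-0.0015],1]
    - [[0,0,0],[0,0.003,-0.0015],1]
    - [[0,0,0],[0,0.003,-0.0015],1]
    - [[0,0,0],[0,0.003,-0.0015],1]

```text
time: 15.4
position: [509.9, 407.5, 127.7]
tcp_rot: [0.11, 0.994, -0.003, -0.001]
ft_force: [-0.2, -6.5, 5.8]
finger_gap: 13.0
finger_force: 59.7
```

Emit:
carry_out:
  increments:
    - [[0,0,0],[0,0.0004,-0.0005],1]
    - [[0,0,0],[0,0.0008,-0.0005],1]
    - [[0,0,0],[0,0.0012,-0.0005],1]
    - [[0,0,0],[0,0.0016,-0.0005],1]
    - [[0,0,0],[0,0.002,-0.0005],1]
    - [[0,0,0],[0,0.0024,-0.0005],1]
    - [[0,0,0],[0,0.0028,-0.0005],1]
    - [[0,0,0],[0,0.003,-0.0005],1]
    - [[0,0,0],[0,0.003,-0.0005],1]
    - [[0,0,0],[0,0.003,-0.0005],1]

```text
time: 16.23
position: [510.5, 410.0, 127.7]
tcp_rot: [0.11, 0.994, -0.003, -0.001]
ft_force: [-0.2, -8.7, 4.3]
finger_gap: 13.1
finger_force: 59.6
```

Emit:
carry_out:
  increments:
    - [[0,0,0],[0,0.0004,0],1]
    - [[0,0,0],[0,0.0008,0],1]
    - [[0,0,0],[0,0.0012,0],1]
    - [[0,0,0],[0,0.0016,0],1]
    - [[0,0,0],[0,0.002,0],1]
    - [[0,0,0],[0,0.0024,0],1]
    - [[0,0,0],[0,0.0028,0],1]
    - [[0,0,0],[0,0.003,0],1]
    - [[0,0,0],[0,0.003,0],1]
    - [[0,0,0],[0,0.003,0],1]

```text
time: 17.07
position: [511.1, 412.9, 127.7]
tcp_rot: [0.11, 0.994, -0.003, -0.001]
ft_force: [0.3, -7.3, 5.2]
finger_gap: 13.5
finger_force: 59.5
```

Emit:
carry_out:
  increments:
    - [[0,0,0],[0,0.0004,-0.0003],1]
    - [[0,0,0],[0,0.0008,-0.0003],1]
    - [[0,0,0],[0,0.0012,-0.0003],1]
    - [[0,0,0],[0,0.0016,-0.0003],1]
    - [[0,0,0],[0,0.002,-0.0003],1]
    - [[0,0,0],[0,0.0024,-0.0003],1]
    - [[0,0,0],[0,0.0028,-0.0003],1]
    - [[0,0,0],[0,0.003,-0.0003],1]
    - [[0,0,0],[0,0.003,-0.0003],1]
    - [[0,0,0],[0,0.003,-0.0003],1]

```text
time: 17.9
position: [511.7, 415.6, 127.7]
tcp_rot: [0.11, 0.994, -0.004, -0.001]
ft_force: [0.0, -9.2, 4.5]
finger_gap: 13.2
finger_force: 59.5
```

Emit:
carry_out:
  increments:
    - [[0,0,0],[0,0.0004,0],1]
    - [[0,0,0],[0,0.0008,0],1]
    - [[0,0,0],[0,0.0012,0],1]
    - [[0,0,0],[0,0.0016,0],1]
    - [[0,0,0],[0,0.002,0],1]
    - [[0,0,0],[0,0.0024,0],1]
    - [[0,0,0],[0,0.0028,0],1]
    - [[0,0,0],[0,0.003,0],1]
    - [[0,0,0],[0,0.003,0],1]
    - [[0,0,0],[0,0.003,0],1]

```text
time: 18.73
position: [512.4, 418.6, 127.8]
tcp_rot: [0.11, 0.994, -0.004, -0.001]
ft_force: [0.3, -7.9, 4.9]
finger_gap: 13.3
finger_force: 59.5
```

Emit:
carry_out:
  increments:
    - [[0,0,0],[0,0.0004,0],1]
    - [[0,0,0],[0,0.0008,0],1]
    - [[0,0,0],[0,0.0012,0],1]
    - [[0,0,0],[0,0.0016,0],1]
    - [[0,0,0],[0,0.002,0],1]
    - [[0,0,0],[0,0.0024,0],1]
    - [[0,0,0],[0,0.0028,0],1]
    - [[0,0,0],[0,0.003,0],1]
    - [[0,0,0],[0,0.003,0],1]
    - [[0,0,0],[0,0.003,0],1]

```text
time: 19.57
position: [513.2, 422.4, 128.6]
tcp_rot: [0.11, 0.994, -0.002, -0.001]
ft_force: [1.3, -5.3, 6.6]
finger_gap: 13.6
finger_force: 59.9
```

Emit:
carry_out:
  increments:
    - [[0,0,0],[0,0,-0.0005],1]
    - [[0,0,0],[0,0,-0.001],1]
    - [[0,0,0],[0,0,-0.0015],1]
    - [[0,0,0],[0,0,-0.002],1]
    - [[0,0,0],[0,0,-0.002],1]
    - [[0,0,0],[0,0,-0.002],1]
    - [[0,0,0],[0,0,-0.002],1]
    - [[0,0,0],[0,0,-0.002],1]
    - [[0,0,0],[0,0,-0.002],1]
    - [[0,0,0],[0,0,-0.002],1]

```text
time: 20.4
position: [513.3, 423.2, 130.5]
tcp_rot: [0.11, 0.994, -0.002, -0.0]
ft_force: [1.8, -5.4, 3.4]
finger_gap: 13.3
finger_force: 59.5
```

Run:
```python
from h import *
st()
```

```text
{'time': 20.4, 'q': [0.639, 0.3, 1.303, -0.002, 1.542, -0.712], 'joint_vel': [0.0, -0.002, 0.0, 0.001, -0.0, -0.001], 'effort': [3.264, -51.821, -39.959, 1.85, -0.828, 0.014], 'position': [513.267, 423.196, 130.482], 'tcp_rot': [0.11, 0.994, -0.002, -0.0], 'ft_force': [1.825, -5.415, 3.418], 'wrist_torque': [-1.11, -0.273, 0.052], 'finger_force': 59.536, 'finger_gap': 13.298}
[[-0.976, 0.218, -0.001], [0.218, 0.976, -0.003], [0.0, -0.003, -1.0]]
```

Emit:
carry_out:
  increments:
    - [[0,0,0],[0,-0.0004,-0.0004],1]
    - [[0,0,0],[0,-0.0008,-0.0008],1]
    - [[0,0,0],[0,-0.0012,-0.0012],1]
    - [[0,0,0],[0,-0.0015,-0.0015],1]
    - [[0,0,0],[0,-0.0015,-0.0015],1]
    - [[0,0,0],[0,-0.0015,-0.0015],1]
    - [[0,0,0],[0,-0.0015,-0.0015],1]
    - [[0,0,0],[0,-0.0015,-0.0015],1]
    - [[0,0,0],[0,-0.0015,-0.0015],1]
    - [[0,0,0],[0,-0.0015,-0.0015],1]

```text
time: 21.23
position: [513.1, 422.8, 131.8]
tcp_rot: [0.109, 0.994, -0.0, 0.0]
ft_force: [4.3, -3.2, -1.0]
finger_gap: 13.3
finger_force: 58.6
```

Emit:
carry_out:
  increments:
    - [[0,0,0],[-0.0002,-0.0003,0.0002],1]
    - [[0,0,0],[-0.0005,-0.0007,0.0004],1]
    - [[0,0,0],[-0.0005,-0.001,0.0004],1]
    - [[0,0,0],[-0.0005,-0.001,0.0004],1]
    - [[0,0,0],[-0.0005,-0.001,0.0004],1]
    - [[0,0,0],[-0.0005,-0.001,0.0004],1]
    - [[0,0,0],[-0.0005,-0.001,0.0004],1]
    - [[0,0,0],[-0.0005,-0.001,0.0004],1]
    - [[0,0,0],[-0.0005,-0.001,0.0004],1]
    - [[0,0,0],[-0.0005,-0.001,0.0004],1]

```text
time: 22.07
position: [513.1, 422.4, 131.8]
tcp_rot: [0.109, 0.994, 0.001, -0.0]
ft_force: [5.0, 1.6, -4.6]
finger_gap: 13.4
finger_force: 58.5
```

Run:
```python
from h import *
st()
```

```text
{'time': 22.067, 'q': [0.637, 0.295, 1.306, 0.001, 1.54, -0.715], 'joint_vel': [-0.002, 0.0, 0.0, -0.001, 0.001, 0.0], 'effort': [0.953, -56.005, -40.843, 0.381, 1.862, -0.022], 'position': [513.061, 422.448, 131.789], 'tcp_rot': [0.109, 0.994, 0.001, -0.0], 'ft_force': [5.035, 1.577, -4.556], 'wrist_torque': [0.397, -0.891, -0.002], 'finger_force': 58.522, 'finger_gap': 13.394}
[[-0.976, 0.217, -0.0], [0.217, 0.976, 0.001], [0.0, 0.001, -1.0]]
```

Emit:
carry_out:
  increments:
    - [[0,0,0],[-0.0003,0,0.0003],1]
    - [[0,0,0],[-0.0006,0,0.0006],1]
    - [[0,0,0],[-0.0008,0,0.0008],1]
    - [[0,0,0],[-0.0008,0,0.0008],1]
    - [[0,0,0],[-0.0008,0,0.0008],1]
    - [[0,0,0],[-0.0008,0,0.0008],1]
    - [[0,0,0],[-0.0008,0,0.0008],1]
    - [[0,0,0],[-0.0008,0,0.0008],1]
    - [[0,0,0],[-0.0008,0,0.0008],1]
    - [[0,0,0],[-0.0008,0,0.0008],1]

```text
time: 22.9
position: [513.9, 421.5, 131.7]
tcp_rot: [0.109, 0.994, -0.0, -0.0]
ft_force: [-1.6, 2.3, 2.3]
finger_gap: 13.2
finger_force: 59.6
```

Emit:
carry_out:
  increments:
    - [[0,0,0],[0,0,0],0.85]
    - [[0,0,0],[0,0,0],0.8]
    - [[0,0,0],[0,0,0],0.75]
    - [[0,0,0],[0,0,0],0.7]
    - [[0,0,0],[0,0,0],0.65]
    - [[0,0,0],[0,0,0],0.6]
    - [[0,0,0],[0,0,0],0.55]
    - [[0,0,0],[0,0,0],0.5]
    - [[0,0,0],[0,0,0],0.5]
    - [[0,0,0],[0,0,0],0.5]

```text
time: 23.73
position: [514.0, 421.6, 131.5]
tcp_rot: [0.109, 0.994, -0.0, 0.0]
ft_force: [0.0, -0.2, 0.4]
finger_gap: 42.8
finger_force: 0.0
```

Run:
```python
from h import *
st()
```

```text
{'time': 23.733, 'q': [0.636, 0.296, 1.306, -0.0, 1.54, -0.716], 'joint_vel': [0.001, -0.0, 0.001, 0.001, -0.002, -0.002], 'effort': [-0.019, -53.987, -41.062, -0.003, 0.001, 0.0], 'position': [513.989, 421.643, 131.453], 'tcp_rot': [0.109, 0.994, -0.0, 0.0], 'ft_force': [0.025, -0.233, 0.362], 'wrist_torque': [-0.036, 0.012, 0.052], 'finger_force': 0.0, 'finger_gap': 42.8}
[[-0.976, 0.217, 0.0], [0.217, 0.976, -0.0], [-0.0, -0.0, -1.0]]
```

Clean release. Retracting straight up, then a last look.

Emit:
carry_out:
  increments:
    - [[0,0,0],[0,0,-0.01],0.5]
    - [[0,0,0],[0,0,-0.03],0.5]
    - [[0,0,0],[0,0,-0.05],0.5]
    - [[0,0,0],[0,0,-0.075],0.5]
    - [[0,0,0],[0,0,-0.1],0.5]
    - [[0,0,0],[0,0,-0.12],0.5]
    - [[0,0,0],[0,0,-0.12],0.5]
    - [[0,0,0],[0,0,-0.12],0.5]
    - [[0,0,0],[0,0,-0.12],0.5]
    - [[0,0,0],[0,0,-0.12],0.5]

```text
time: 24.57
position: [513.6, 421.4, 249.6]
tcp_rot: [0.109, 0.994, -0.001, -0.001]
ft_force: [-0.3, -0.3, -0.6]
finger_gap: 42.7
finger_force: 0.0
```

Run:
```python
from h import *
st(); w=grab('wrist','w6'); s=grab('side','s6')
for z in (62,94): print(z,[proj(d,[514,421.6,z]) for d in (w,s)])
a=cv2.resize(w['img'][100:400,140:500],None,fx=1,fy=1); b=cv2.resize(s['img'][190:290,210:410],None,fx=2.2,fy=3/1.0*1.0) if 0 else cv2.resize(s['img'][190:290,210:350],(420,300),interpolation=cv2.INTER_CUBIC)
cv2.imwrite('pics/fin.png',np.clip(np.hstack([a,b]).astype(float)*1.1,0,255).astype(np.uint8)[:,:,::-1])
```

```text
{'time': 24.567, 'q': [0.636, 0.265, 1.133, -0.0, 1.747, -0.716], 'joint_vel': [0.001, 0.006, 0.004, 0.0, -0.001, -0.0], 'effort': [0.017, -54.718, -42.89, 0.0, 0.009, -0.0], 'position': [513.62, 421.399, 249.569], 'tcp_rot': [0.109, 0.994, -0.001, -0.001], 'ft_force': [-0.277, -0.336, -0.558], 'wrist_torque': [-0.094, 0.025, 0.007], 'finger_force': 0.0, 'finger_gap': 42.698}
[[-0.976, 0.217, -0.002], [0.217, 0.976, -0.002], [0.002, -0.002, -1.0]]
62 [(np.float64(325.39429323826056), np.float64(196.7370833422535)), (np.float64(265.69937921382), np.float64(221.229896950973))]
94 [(np.float64(325.4110498008713), np.float64(207.93108948487702)), (np.float64(264.791644150466), np.float64(205.6515679119101))]
```

View pics/fin.png

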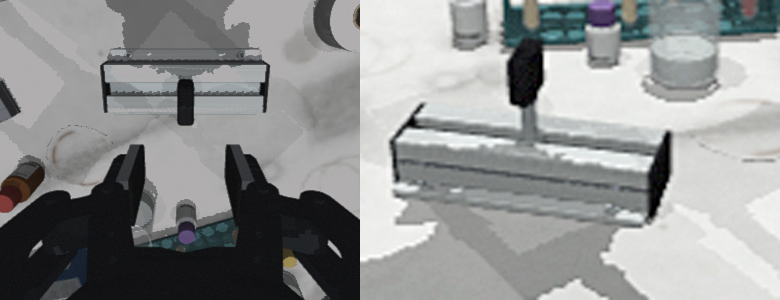

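The bolt stands upright and across the slot, with its bar at (185,102) in the left half and (525,72) in the right, near the projected z ≈ 22 mm position. Nothing else in view has moved.

```bash
python3 -c "
from workcell import ctrl; print(ctrl.job_done())"
```

```text
the job is handed in; nothing more can be done
None
```

I handed the job in at about 25 s: the bolt's head sprang up into the hidden recess, and the bolt was left upright and square across the slot, gripper clear, with nothing else seen to move.

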